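# Wind the seedling timer to its stop and back to the marker

### The job

Set the countdown timer for the seedlings: wind its yellow dial clockwise all the way to the stop, then turn it back until its pointer stands at the red marker, and let go. The timer is light and its dial is stiff, so keep the dial pressed down firmly while you turn, without leaning on it hard (stay under 20 N), or the timer will spin on its board. Leave it standing flat where it stood, and do not disturb the pot, the jar or the tape roll.

Things in the scene. Friction and masses are not known exactly. Their poses are not given: they have to be found in the camera images.
- board: Fixed plywood board, 200 x 220 x 8 mm, lying on the bench; origin at the centre of its underside, x and y along its sides. The timer stands on it.
- timer: Free-standing countdown timer, teal square case 110 x 110 mm, about 0.3 kg in all, on four small black feet close to its middle; origin at the centre of its underside (foot level), z up, x away from the cream sounder grille on its front. Case top 38 mm above the origin. The dial turns about the vertical axis through the origin.
- bar_axis (a point): Fixed to the case, on the dial's axis, 72 mm above the timer's origin: mean height of the middle of the yellow upright grip bar on the dial. Bar: 46 mm long (along the pointer), 14 mm thick (take it across this), 30 mm high. It rides loosely on its shaft: untouched, its underside is 52 to 62 mm and its top 82 to 92 mm above the timer's origin, anywhere between, not measured.
- dial (a joint): Dial angle, rad, growing clockwise from above; 1.55 is the hard stop; stays where left. Pointer direction in the timer's frame is 0.78 minus this value (counter-clockwise from x). Takes about 0.19 N m to turn. Pressed down, the bar first sinks through what is left of 10 mm play (about 1 N), then meets a rubber washer, 12 N per mm, giving 2.5 mm at most; the disc does not sink.
- timer_front (a point): Middle of the lower front edge of the timer's case, under the grille, 55 mm from the timer's axis, at foot level; axes as the timer's. Shows whether the timer has spun or slid: with less than roughly 10 N of press on the bar the feet slip and the whole timer spins with the dial. The case does not stand more than about 20 N of press.
- dial_face (a point): Centre of the top face of the yellow dial disc (66 mm diameter), 43 mm above the timer's origin; turns with the dial. Its x axis points along the dial's black pointer (a short mark on the disc's edge, repeated on that end of the bar's top) and along the grip bar.
- marker_dir (a point): On the timer's axis at 38.7 mm above its origin; its x axis points to the red marker, a 14 x 9 x 5 mm tab centred 46 mm from the axis on the edge of the scale, its top 44 mm above the timer's origin. The pointer is to end on this direction. It does not move.
- marker (a joint): Angle of the red marker, same zero and sense as the dial: the pointer is at the marker when both values agree.
- pot: Terracotta pot with a small succulent, 76 mm across, about 100 mm tall; origin at the centre of its underside. Leave alone.
- glue_jar: White jar with a red cap, 60 mm across, 85 mm tall; origin at the centre of its underside. Leave alone.
- tape_roll: Brown roll of parcel tape lying flat, 90 mm across, 48 mm tall; origin at the centre of its underside. Leave alone.
Not all that is in view belongs to the job. What is shaped like the timer but blue or purple is not meant.

How it is judged:
On the way, in this order (a step that is already met when the one before it is completed fails the run):
1. the dial is wound clockwise to its stop (within 0.08 rad of it) (value of joint dial above 1.47 rad), for 0.1 s.
2. the pointer is turned back to the red marker (within 0.12 rad) (angle between the x axis of dial_face and the x axis of marker_dir, either way round below 0.12 rad), for 0.2 s.
At the end, for the whole second after the job is handed in: The pointer stands within 0.12 rad (7 degrees) of the red marker; the timer stands flat and still on its board, its middle and its front edge within 12 mm of where they were; pot, jar and tape roll within 15 mm of where they were (angle between the x axis of dial_face and the x axis of marker_dir, either way round below 0.12 rad and distance of each of timer_front, timer from where it was at the start of the episode below 0.012 m and angle between timer's own z axis and vertical below 0.05 rad and linear speed of timer below 0.02 m/s and distance of each of pot, glue_jar, tape_roll from where it was at the start of the episode below 0.015 m); the robot touches nothing.
It fails at once if the timer spins or slides: its front edge or middle is more than 15 mm from where it was (distance of any of timer_front, timer from where it was at the start of the episode above 0.015 m).
It fails at once if the timer is pressed onto its board with more than 26 N (about 22 N of press and its own weight) (contact force between timer and board above 26 N).
It fails at once if the pot, the jar or the tape roll is pushed by more than 20 mm (distance of any of pot, glue_jar, tape_roll from where it was at the start of the episode above 0.02 m).
It also fails if it takes over 51 s, if anything falls off the work surface, if the arm or the gripper's body presses on something with over 40 N, if the wrist force passes 120 N, or if a joint passes its speed limit or range.

### The arm

A 6-joint arm with a two-finger parallel gripper is mounted at the origin on the work surface. World frame = base frame: x ahead of the robot, y to its left, z up, the work surface at z = 0. Lengths are in m, angles in rad, forces in N, time in s.
With the tool pointing down it reaches from about 0.375 to 0.9 m from the base axis. Payload 3.1 kg.
Tool frame: the origin (TCP) lies midway between the tips of the shut fingers; the grasp point (between the pads) lies 19 mm behind it; z points along the fingers, x is the direction in which the jaws open and shut, and the axes are right-handed (so a half turn about z gives the same grasp; the last joint's range is limited). The gripper opens to 85 mm and grips with 20 to 120 N. Pads are 22 mm wide; open, the fingers measure 114 mm over their backs; the gripper's body (76 mm by 85 mm) begins 54 mm behind the grasp point. The pads swing forward as they close: fully open they stand 13 mm farther back than shut.
Start: joints at [0.936, 0.527, 1.433, -0, 1.181, -0.178], TCP at [0.275, 0.561, 0.231] pointing down, gripper open.
Joint ranges: [-3.08, 3.08], [-0.75, 2.2], [0.22, 2.44], [-1.43, 4.57], [0, 2.65], [-2.85, 2.85]. Speed limits (rad/s): [2.79, 2.79, 3.14, 3.14, 3.14, 3.14].

### API

Orientations are given as a unit quaternion [x, y, z, w].
In Python, from station import * gives the robot as it stands.
- The arm moves only by the tool servo_tool, never from a script. Its argument "targets" is a list of rows, each a list of 6 numbers: the shift along the tool's x, y, z in mm, then the turn, a rotation vector about the tool's x, y, z in degrees. A call has 1 to 10 rows; each row is the pose to reach, as a shift and turn from the pose commanded when the call began, along the tool's axes at that moment; what a row does not reach only later rows make up. A row lasts 1/8 s, in which the tool goes at most 62.5 mm and 10.7 degrees, less where a joint would pass 70% of its speed; a pose out of reach is approached as far as the arm can. A call with a gripper value outside its range is refused whole. "gripper" is the finger opening in mm, from 0 to 85.4, set as the call begins (left out, the last holds). The fingers move at their own pace and stop on an object; "newtons" is the grip in N (left out, the last holds). Time passes only in rows, so rows that repeat a pose let the fingers close. It gives the time, the measured TCP pose, the force and the opening at its end, in the units of the state.
- sense(): the state, without advancing time (a new reading comes with each control period).
- snapshot(name): name is "scene" or "top"; returns a dict with "color" (400x640x3 uint8, red, green, blue), "vfov" (degrees; the focal length in pixels is half the picture's height over the tangent of half this angle, whatever the lens; pixels are square), "cx", "cy" (the principal point, pixels), "R" (3x3) and "t" (3): a world point X has camera coordinates R X + t. Camera axes: x right, y down, z forward; pixel columns grow to the right and rows downward; lengths in m; the calibration is good to about 2 mm. A picture is of the moment at which its call begins. There is no depth.
- sign_off(): hands the job in, once; it reports no verdict.
The state is a dict: "t": time; "q": joint angles; "qd": joint speeds; "tau": joint torques, N m; "tcp_pos": TCP position; "tool_rot": TCP orientation; "force": force on the tool from outside, world axes, zero at the start; "ft_torque": the same for the moment, N m; "finger_gap": opening from 0.0 (shut) to 1.0 (fully open).
Only numpy, scipy, OpenCV 4.12 (cv2) and the standard library are available. Lean on these libraries where they do the work, as an engineer would, in place of code of your own. Each camera call takes 0.05 s, during which the arm holds its last target. There are 200 camera calls.

## Working session

There is one attempt and no reset: what is moved stays moved. The work goes in short steps, Python scripts to look and compute and a tool call to move; the robot and the scene stay as the last step left them, time stands still between calls to the robot, and variables do not carry over. Pictures are saved under pics/ and viewed, about 8 in all and at most 12, crops included, and the job is handed in when it is done.

Besides the shell and the picture viewer there is one more tool, called after ">>>" as name(argument=value, ...), one argument or row to a line, values as JSON. servo_tool: Moves the arm, as the interface text tells. Its arguments: {"type":"object","properties":{"targets":{"type":"array","items":{"type":"array","items":{"type":"number"}}},"gripper":{"type":"number"},"newtons":{"type":"number"}},"required":["targets"]}

```bash
mkdir -p pics; cat > h.py <<'E'
from station import *
import numpy as np, cv2
def save(n,f,crop=None,s=1):
    d=snapshot(n); im=d["color"][:,:,::-1]
    if crop: x0,y0,x1,y1=crop; im=im[y0:y1,x0:x1]
    im=cv2.resize(im,None,fx=s,fy=s,interpolation=cv2.INTER_CUBIC); cv2.imwrite("pics/"+f,im); return d
def K(d): return 200/np.tan(np.radians(d["vfov"])/2)
def proj(d,X):
    c=np.asarray(d["R"])@np.asarray(X,float)+d["t"]; return d["cx"]+K(d)*c[0]/c[2], d["cy"]+K(d)*c[1]/c[2]
def ray(d,u,v,z):
    R=np.asarray(d["R"]); o=-R.T@np.asarray(d["t"]); r=R.T@np.array([(u-d["cx"])/K(d),(v-d["cy"])/K(d),1.]); return o+r*(z-o[2])/r[2]
E
python3 - <<'E'
from h import *
for n in("scene","top"):
    d=save(n,n+"1.png"); print(n,d["vfov"],d["cx"],d["cy"],np.round(-np.asarray(d["R"]).T@d["t"],3),np.round(d["R"],3).tolist(), [k for k in d])
print(sense())
E
```

```text
scene 52.21035377761916 317.522016739741 207.7596279480833 [1.149 0.028 0.931] [[-0.076, 0.997, 0.015], [0.812, 0.07, -0.58], [-0.579, -0.032, -0.814]] ['color', 'vfov', 'cx', 'cy', 'R', 't']
top 47.28712383732882 325.60435945743467 195.24570452831864 [0.416 0.014 1.067] [[-0.012, -1.0, 0.026], [-0.991, 0.008, -0.135], [0.134, -0.027, -0.991]] ['color', 'vfov', 'cx', 'cy', 'R', 't']
{'t': 0.1, 'q': array([ 9.36503532e-01,  5.28395128e-01,  1.43375641e+00, -9.59150744e-06,
        1.18145735e+00, -1.78479632e-01]), 'qd': array([-0.00036765, -0.00216402, -0.00121637, -0.00101302, -0.00088613,
        0.00273538]), 'tau': array([ 6.51188966e-04, -4.43302059e+01, -1.78587502e+01, -2.09018062e-04,
        3.85218475e-03,  9.72538658e-06]), 'tcp_pos': array([0.2746928 , 0.56067406, 0.23042368]), 'tool_rot': array([ 8.48583484e-01,  5.29060539e-01, -9.34930318e-04,  3.77126155e-04]), 'force': array([ 0.30769685, -0.50571964,  0.07513383]), 'ft_torque': array([ 0.010909  , -0.01222673,  0.04053259]), 'finger_gap': 1.0020055586610104}
```

View pics/top1.png

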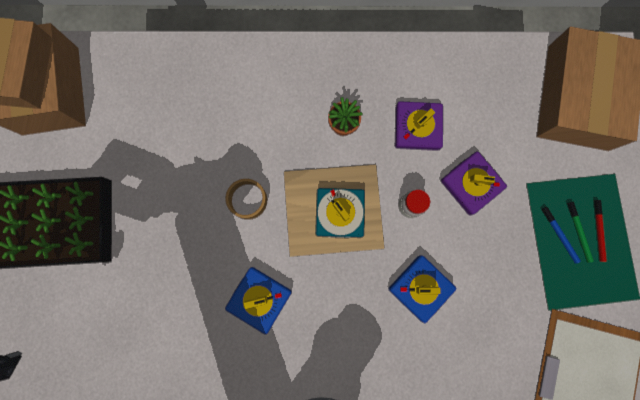

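View pics/scene1.png

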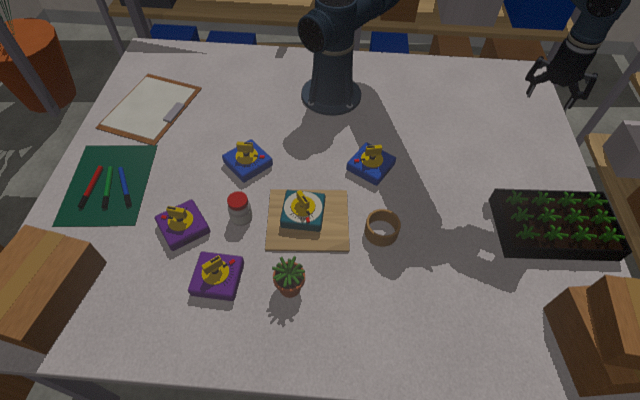

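The teal timer stands on the board at about (340,212) in the top view and (302,208) in the scene view. I'll enlarge both.

```bash
python3 - <<'E'
from h import *
a=snapshot("top")["color"][175:245,305:375,::-1]; b=snapshot("scene")["color"][180:240,270:340,::-1]
a=cv2.resize(a,(560,560),interpolation=cv2.INTER_CUBIC); cv2.imwrite("pics/t2.png",a)
b=cv2.resize(b,(700,600),interpolation=cv2.INTER_CUBIC); cv2.imwrite("pics/s2.png",b)
E
```

```text
(no output)
```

View pics/t2.png

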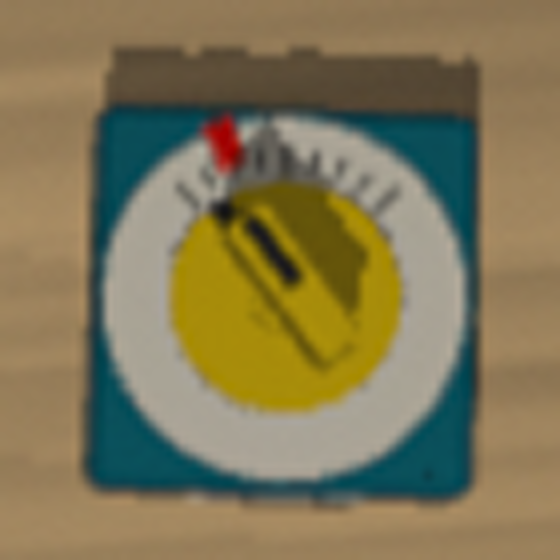

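View pics/s2.png

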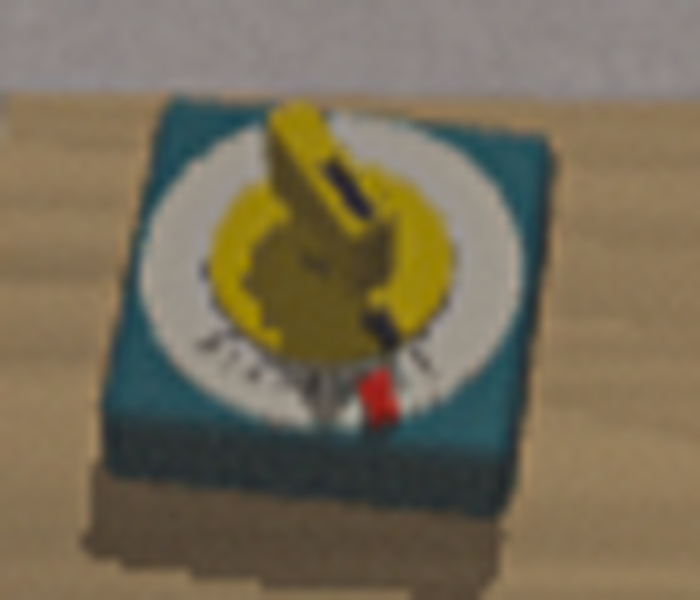

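```bash
python3 - <<'E'
from h import *
from scipy.optimize import least_squares
from scipy.spatial.transform import Rotation as Ro
T=snapshot("top");S=snapshot("scene")
ct=lambda x,y:(305+(x+.5)/8-.5,175+(y+.5)/8-.5)
cs=lambda x,y:(270+(x+.5)/10-.5,180+(y+.5)/10-.5)
r=lambda p,z:np.round(ray(*p,z)*1000,1)
rt=lambda x,y,z:np.round(ray(T,*ct(x,y),z)*1000,1)
rs=lambda x,y,z:np.round(ray(S,*cs(x,y),z)*1000,1)
print("disc T",rt(286.5,296,.051),"scale T",rt(285.5,298.5,.0467))
print("disc S l/r",rs(210,262,.051),rs(455,262,.051),"scale S l/r",rs(138,265,.0467),rs(527,265,.0467))
print("disc T tblr",rt(286,181,.051),rt(286,411,.051),rt(171,296,.051),rt(402,296,.051))
print("marker T",rt(223,143,.052),"S",rs(380,398,.050))
print("ptr T",rt(222,212,.051),"S",rs(382,325,.051))
for nm,c in dict(NW=(98,107),NE=(477,108),SW=(86,488),SE=(470,497)).items(): print("case T",nm,rt(*c,.046))
for c in ((170,97),(553,133),(103,415),(503,460)): print("case S",rs(*c,.046))
def tri(a,b):
    f=lambda X:np.r_[np.subtract(proj(T,X),ct(*a)),np.subtract(proj(S,X),cs(*b))]
    s=least_squares(f,[.45,0,.07]); return np.round(s.x*1000,1),round(s.cost,2)
print("bar mark ctr",tri((273,251),(348,190)))
s=sense();print(Ro.from_quat(s["tool_rot"]).as_matrix().round(3).tolist())
E
```

```text
disc T [516.5 -46.8  51. ] scale T [516.2 -46.8  46.7]
disc S l/r [522.3 -78.2  51. ] [516.7 -13.4  51. ] scale S l/r [521.8 -97.7  46.7] [512.9   5.6  46.7]
disc T tblr [548.9 -47.2  51. ] [484.4 -46.2  51. ] [516.8 -14.6  51. ] [516.2 -79.2  51. ]
marker T [559.7 -29.6  52. ] S [561.  -29.4  50. ]
ptr T [540.3 -29.1  51. ] S [538.7 -30.9  51. ]
case T NW [571.1   5.3  46. ]
case T NE [ 569.9 -102.    46. ]
case T SW [463.8   9.6  46. ]
case T SE [460.2 -97.5  46. ]
case S [464.1 -96.1  46. ]
case S [467.4   9.6  46. ]
case S [ 569.8 -100.9   46. ]
case S [574.8   3.7  46. ]
bar mark ctr (array([524.7, -40.9,  90.6]), np.float64(0.0))
[[0.44, 0.898, -0.0], [0.898, -0.44, -0.001], [-0.001, -0.0, -1.0]]
```

Timer centre is about (517.5, -46.3) mm with yaw -2.3°, and the case size and marker radius (46 mm) check out. The pointer is at 37° in world, the marker at 21.5° and the stop at about -46°. The bar top is at about z = 91 mm, so it sits near the bottom of its play. I'll move above the timer.

>>> servo_tool(
  targets=[
    [-44,48,5,0,0,-6],
    [-86,95,15,0,0,-12],
    [-128,142,25,0,0,-19],
    [-170,189,35,0,0,-25],
    [-212,236,45,0,0,-32],
    [-255,283,55,0,0,-38],
    [-298,330,60,0,0,-44],
    [-340,377,60,0,0,-50],
    [-382,424,60,0,0,-56],
    [-415,460,60,0,0,-61],
  ],
  gripper=40,
)

```text
t: 1.55
tcp_pos: [0.5063, -0.0161, 0.1715]
tool_rot: [0.462, 0.887, 0.0, 0.0]
force: [1.1, 0.9, 0.4]
finger_gap: 0.468
```

```bash
cat > w.py <<'E'
from h import *
from scipy.spatial.transform import Rotation as Ro
s=sense();M=Ro.from_quat(s["tool_rot"]).as_matrix();p=s["tcp_pos"]*1000
print("t",s["t"],"tcp",p.round(2),"yaw",np.degrees(np.arctan2(M[1,0],M[0,0])).round(2),"zax",M[:,2].round(4),"q1,q6",s["q"][[0,5]].round(3),"F",s["force"].round(2),"M",s["ft_torque"].round(3),"gap",round(s["finger_gap"],3))
print("to axis, tool mm",(M.T@(np.array([517.5,-46.3,p[2]])-p)).round(2))
E
python3 w.py
```

```text
t 1.55 tcp [506.26 -16.11 171.45] yaw 125.03 zax [ 8.e-04 -0.e+00 -1.e+00] q1,q6 [-0.253 -2.435] F [1.14 0.86 0.45] M [-0.018 -0.029 -0.031] gap 0.468
to axis, tool mm [-3.118e+01 -8.120e+00  1.000e-02]
```

>>> servo_tool(
  targets=[
    [-16,-4,15,0,0,-1],
    [-31,-8,30,0,0,-1.8],
    [-31,-8,35,0,0,-1.8],
    [-31,-8,35,0,0,-1.8],
    [-31,-8,35,0,0,-1.8],
  ],
)

```text
t: 2.17
tcp_pos: [0.5166, -0.0432, 0.1368]
tool_rot: [0.448, 0.894, 0.0, 0.0]
force: [-0.3, -0.2, 0.2]
finger_gap: 0.469
```

```bash
python3 w.py; python3 - <<'E'
from h import *
a=snapshot("top")["color"][165:255,295:385,::-1]; b=snapshot("scene")["color"][160:240,260:340,::-1]
a=cv2.resize(a,(560,560),interpolation=cv2.INTER_CUBIC);b=cv2.resize(b,(560,560),interpolation=cv2.INTER_CUBIC)
cv2.imwrite("pics/s3.png",cv2.resize(np.hstack([a,b]),(800,400)))
E
```

```text
t 2.175 tcp [516.59 -43.15 136.8 ] yaw 126.74 zax [ 6.e-04 -1.e-04 -1.e+00] q1,q6 [-0.299 -2.511] F [-0.25 -0.23  0.23] M [-0.001 -0.065  0.012] gap 0.469
to axis, tool mm [-3.07 -1.16  0.  ]
```

View pics/s3.png

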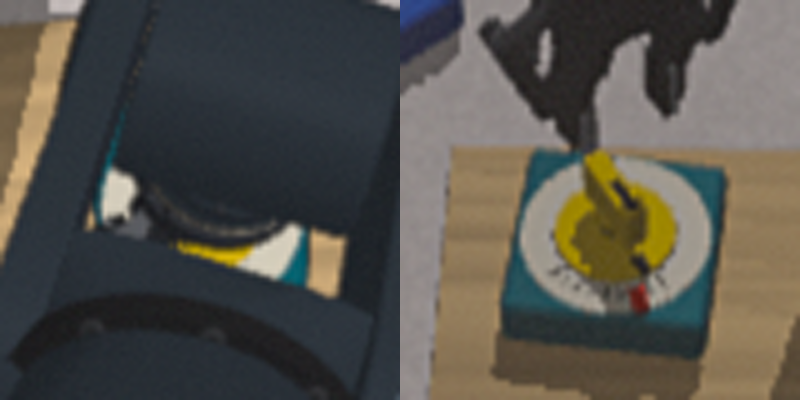

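The scene view shows the fingers above the timer with nothing touched yet. I'll centre and descend partway around the bar.

>>> servo_tool(
  targets=[
    [-3,-1,10,0,0,0],
    [-3,-1,22,0,0,0],
    [-3,-1,34,0,0,0],
    [-3,-1,44,0,0,0],
    [-3,-1,52,0,0,0],
    [-3,-1,56,0,0,0],
    [-3,-1,56,0,0,0],
  ],
)

```text
t: 3.15
tcp_pos: [0.5175, -0.0469, 0.08]
tool_rot: [0.449, 0.894, -0.0, -0.0]
force: [0.0, -0.1, -0.0]
finger_gap: 0.469
```

```bash
python3 w.py; python3 - <<'E'
from h import *
save("scene","s4.png",(260,160,340,240),7)
E
```

```text
t 3.15 tcp [517.49 -46.9   80.04] yaw 126.69 zax [-5.e-04  1.e-04 -1.e+00] q1,q6 [-0.306 -2.517] F [ 0.02 -0.14 -0.03] M [-0.016 -0.021 -0.044] gap 0.469
to axis, tool mm [0.47 0.37 0.  ]
```

View pics/s4.png

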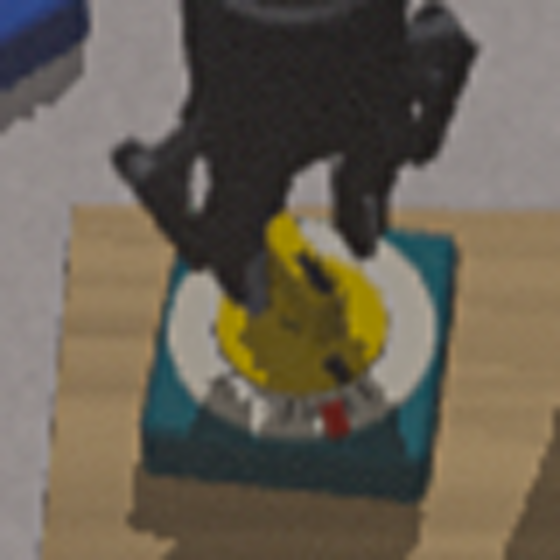

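>>> servo_tool(
  targets=[
    [0,0,8,0,0,0],
    [0,0,14,0,0,0],
    [0,0,18,0,0,0],
    [0,0,18,0,0,0],
  ],
)

```text
t: 3.7
tcp_pos: [0.5173, -0.0469, 0.0619]
tool_rot: [0.449, 0.894, -0.0, -0.0]
force: [-0.2, 0.0, -0.9]
finger_gap: 0.468
```

>>> servo_tool(
  targets=[
    [0.3,0.3,0,0,0,0],
    [0.3,0.3,0,0,0,0],
    [0.3,0.3,0,0,0,0],
    [0.3,0.3,0,0,0,0],
    [0.3,0.3,0,0,0,0],
    [0.3,0.3,0,0,0,0],
  ],
  gripper=0,
  newtons=30,
)

```text
t: 4.45
tcp_pos: [0.518, -0.0466, 0.0624]
tool_rot: [0.449, 0.894, 0.0, 0.0]
force: [1.4, -0.4, 0.0]
finger_gap: 0.156
```

```bash
python3 w.py
```

```text
t 4.45 tcp [517.95 -46.6   62.44] yaw 126.68 zax [ 7.e-04 -2.e-04 -1.e+00] q1,q6 [-0.305 -2.516] F [ 1.36 -0.38  0.02] M [ 0.058 -0.051 -0.013] gap 0.156
to axis, tool mm [ 0.51 -0.18 -0.  ]
```

The bar is gripped (opening about 13 mm) with little side force. I'll raise the grip and press down gradually.

>>> servo_tool(
  targets=[
    [0,0,0,0,0,0],
    [0,0,0,0,0,0],
    [0,0,0.5,0,0,0],
    [0,0,1,0,0,0],
    [0,0,1,0,0,0],
  ],
  newtons=80,
)

```text
t: 5.08
tcp_pos: [0.5179, -0.0466, 0.0613]
tool_rot: [0.449, 0.894, 0.0, 0.0]
force: [1.8, 0.3, 0.1]
finger_gap: 0.153
```

```bash
python3 w.py
```

```text
t 5.075 tcp [517.9  -46.59  61.31] yaw 126.68 zax [ 5.e-04 -1.e-04 -1.e+00] q1,q6 [-0.305 -2.516] F [1.79 0.26 0.06] M [ 0.023 -0.236 -0.002] gap 0.153
to axis, tool mm [ 0.47 -0.15 -0.  ]
```

>>> servo_tool(
  targets=[
    [0,0,0.4,0,0,0],
    [0,0,0.8,0,0,0],
    [0,0,0.8,0,0,0],
  ],
)

```text
t: 5.45
tcp_pos: [0.518, -0.0466, 0.0608]
tool_rot: [0.449, 0.894, 0.0, 0.0]
force: [0.7, -0.7, 3.0]
finger_gap: 0.15
```

>>> servo_tool(
  targets=[
    [0,0,0.4,0,0,0],
    [0,0,0.4,0,0,0],
  ],
)

```text
t: 5.7
tcp_pos: [0.5179, -0.0466, 0.0605]
tool_rot: [0.449, 0.894, 0.0, 0.0]
force: [0.1, 0.3, 5.1]
finger_gap: 0.149
```

>>> servo_tool(
  targets=[
    [0,0,0.4,0,0,0],
    [0,0,0.8,0,0,0],
    [0,0,0.8,0,0,0],
    [0,0,0.8,0,0,0],
  ],
)

```text
t: 6.2
tcp_pos: [0.5179, -0.0466, 0.0602]
tool_rot: [0.449, 0.894, 0.0, 0.001]
force: [0.9, 0.3, 9.2]
finger_gap: 0.151
```

```bash
python3 w.py
```

```text
t 6.2 tcp [517.95 -46.57  60.16] yaw 126.69 zax [ 1.e-03 -3.e-04 -1.e+00] q1,q6 [-0.305 -2.516] F [0.91 0.35 9.17] M [ 0.066 -0.051 -0.02 ] gap 0.151
to axis, tool mm [ 0.49 -0.2  -0.  ]
```

>>> servo_tool(
  targets=[
    [0,0,0.5,0,0,0],
    [0,0,1.0,0,0,0],
    [0,0,1.0,0,0,0],
    [0,0,1.0,0,0,0],
  ],
)

```text
t: 6.7
tcp_pos: [0.518, -0.0466, 0.0597]
tool_rot: [0.449, 0.894, 0.0, 0.001]
force: [-0.3, 0.5, 13.5]
finger_gap: 0.147
```

>>> servo_tool(
  targets=[
    [0,0,0,0,0,1],
    [0,0,0,0,0,2],
    [0,0,0,0,0,4],
    [0,0,0,0,0,6],
    [0,0,0,0,0,8],
  ],
)

```text
t: 7.32
tcp_pos: [0.518, -0.0466, 0.0597]
tool_rot: [0.51, 0.86, -0.0, 0.001]
force: [-0.4, 0.9, 13.8]
finger_gap: 0.15
```

```bash
python3 w.py
```

```text
t 7.325 tcp [518.01 -46.65  59.73] yaw 118.69 zax [ 1.3e-03 -8.0e-04 -1.0e+00] q1,q6 [-0.305 -2.376] F [-0.39  0.94 13.8 ] M [0.124 0.054 0.197] gap 0.15
to axis, tool mm [ 0.55 -0.28 -0.  ]
```

>>> servo_tool(
  targets=[
    [0,0,0.1,0,0,4],
    [0,0,0.2,0,0,8],
    [0,0,0.2,0,0,12],
    [0,0,0.2,0,0,16],
    [0,0,0.2,0,0,20],
    [0,0,0.2,0,0,24],
    [0,0,0.2,0,0,28],
    [0,0,0.2,0,0,31],
  ],
)

```text
t: 8.32
tcp_pos: [0.5181, -0.0468, 0.0597]
tool_rot: [0.721, 0.693, 0.0, 0.001]
force: [-0.5, 0.2, 13.8]
finger_gap: 0.151
```

```bash
python3 w.py; python3 - <<'E'
from h import *
save("scene","s5.png",(260,160,340,240),7)
E
```

```text
t 8.325 tcp [518.1  -46.84  59.66] yaw 87.66 zax [ 0.0015 -0.0011 -1.    ] q1,q6 [-0.305 -1.834] F [-0.48  0.16 13.81] M [0.065 0.138 0.238] gap 0.151
to axis, tool mm [ 0.51 -0.62 -0.  ]
```

View pics/s5.png

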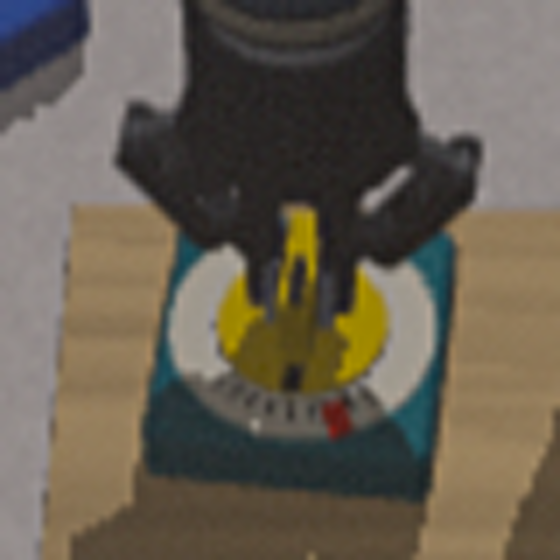

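The timer hasn't moved (case corners and red marker at the same pixels), and the dial follows the grip. I'll continue towards the stop.

>>> servo_tool(
  targets=[
    [0,0,0.1,0,0,4],
    [0,0,0.1,0,0,8],
    [0,0,0.1,0,0,12],
    [0,0,0.1,0,0,16],
    [0,0,0.1,0,0,20],
    [0,0,0.1,0,0,24],
    [0,0,0.1,0,0,28],
    [0,0,0.1,0,0,32],
    [0,0,0.1,0,0,36],
    [0,0,0.1,0,0,38],
  ],
)

```text
t: 9.62
tcp_pos: [0.518, -0.0471, 0.0596]
tool_rot: [0.907, 0.42, 0.0, 0.001]
force: [-0.8, -1.9, 14.7]
finger_gap: 0.149
```

>>> servo_tool(
  targets=[
    [0,0,0,0,0,1],
    [0,0,0,0,0,2],
    [0,0,0,0,0,3],
  ],
)

```text
t: 10.0
tcp_pos: [0.518, -0.0471, 0.0596]
tool_rot: [0.918, 0.397, 0.0, 0.001]
force: [-0.6, -1.4, 13.7]
finger_gap: 0.147
```

```bash
python3 w.py
```

```text
t 10.0 tcp [518.03 -47.08  59.6 ] yaw 46.75 zax [ 0.0014 -0.0015 -1.    ] q1,q6 [-0.305 -1.12 ] F [-0.63 -1.41 13.74] M [-0.182  0.143  0.205] gap 0.147
to axis, tool mm [ 0.2  -0.92 -0.  ]
```

>>> servo_tool(
  targets=[
    [0,0,0,0,0,1],
    [0,0,0,0,0,2],
    [0,0,0,0,0,2],
  ],
)

```text
t: 10.38
tcp_pos: [0.518, -0.0471, 0.0596]
tool_rot: [0.925, 0.381, 0.0, 0.001]
force: [-0.9, -1.7, 15.4]
finger_gap: 0.148
```

```bash
python3 w.py
```

```text
t 10.375 tcp [518.03 -47.1   59.61] yaw 44.77 zax [ 0.0014 -0.0015 -1.    ] q1,q6 [-0.305 -1.085] F [-0.93 -1.74 15.37] M [-0.179  0.178  0.128] gap 0.148
to axis, tool mm [ 0.18 -0.94 -0.  ]
```

>>> servo_tool(
  targets=[
    [0,0,0,0,0,1],
    [0,0,0,0,0,1.5],
    [0,0,0,0,0,1.5],
  ],
)

```text
t: 10.75
tcp_pos: [0.518, -0.0471, 0.0596]
tool_rot: [0.929, 0.369, 0.0, 0.001]
force: [-0.6, -1.7, 15.5]
finger_gap: 0.153
```

```bash
python3 w.py
```

```text
t 10.75 tcp [518.04 -47.13  59.61] yaw 43.33 zax [ 0.0014 -0.0017 -1.    ] q1,q6 [-0.305 -1.06 ] F [-0.65 -1.67 15.53] M [-0.141  0.134  0.331] gap 0.153
to axis, tool mm [ 0.18 -0.97 -0.  ]
```

>>> servo_tool(
  targets=[
    [0,0,0,0,0,0.5],
    [0,0,0,0,0,1],
    [0,0,0,0,0,1],
  ],
)

```text
t: 11.12
tcp_pos: [0.5181, -0.0471, 0.0596]
tool_rot: [0.933, 0.361, 0.0, 0.001]
force: [-1.1, -2.0, 14.5]
finger_gap: 0.148
```

```bash
python3 w.py;  python3 - <<'E'
from h import *
save("scene","s6.png",(260,160,340,240),7)
E
```

```text
t 11.125 tcp [518.1  -47.08  59.62] yaw 42.32 zax [ 0.0015 -0.0017 -1.    ] q1,q6 [-0.305 -1.042] F [-1.08 -1.99 14.48] M [-0.079  0.131  0.361] gap 0.148
to axis, tool mm [ 0.09 -0.98 -0.  ]
```

View pics/s6.png

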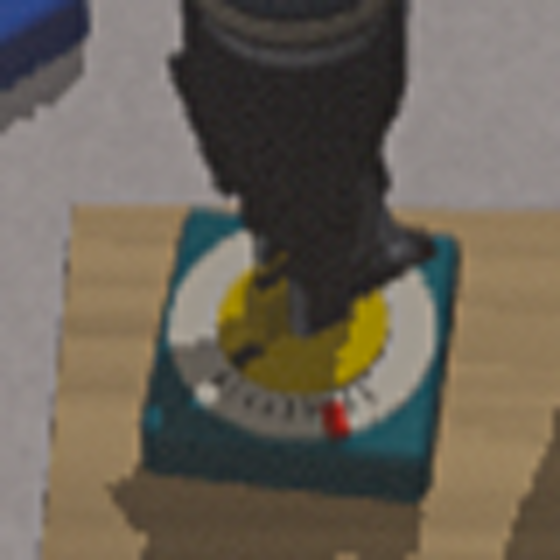

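```bash
 python3 - <<'E'
from h import *
S=snapshot("scene")
f=lambda x,y,z:ray(S,260+(x+.5)/7-.5,160+(y+.5)/7-.5,z)*1000
c=np.array([518.5,-46.2])
for n,p in dict(ptr=(246,354,.051),marker=(337,420,.050)).items():
    q=f(*p)[:2]-c; print(n,q.round(1),np.degrees(np.arctan2(q[1],q[0])).round(1))
E
```

```text
ptr [ 17.  -19.5] -48.8
marker [43.2 17.3] 21.8
```

Torque rose from 0.2 to 0.36 N m and the pointer stands at about -48°, so the dial is at the stop and the case hasn't moved. Next I'll turn back.

>>> servo_tool(
  targets=[
    [0,0,0,0,0,-2],
    [0,0,0,0,0,-5],
    [0,0,0,0,0,-9],
    [0,0,0,0,0,-13],
    [0,0,0,0,0,-17],
    [0,0,0,0,0,-21],
    [0,0,0,0,0,-25],
    [0,0,0,0,0,-29],
    [0,0,0,0,0,-32],
  ],
)

```text
t: 12.35
tcp_pos: [0.5182, -0.0469, 0.0596]
tool_rot: [0.797, 0.603, 0.001, 0.001]
force: [-0.1, -0.4, 14.3]
finger_gap: 0.149
```

```bash
python3 w.py
```

```text
t 12.35 tcp [518.16 -46.88  59.62] yaw 74.24 zax [ 1.8e-03 -7.0e-04 -1.0e+00] q1,q6 [-0.305 -1.601] F [-0.13 -0.38 14.27] M [-0.059  0.12  -0.224] gap 0.149
to axis, tool mm [ 0.38 -0.79 -0.  ]
```

>>> servo_tool(
  targets=[
    [0,0,0,0,0,-4],
    [0,0,0,0,0,-8],
    [0,0,0,0,0,-12],
    [0,0,0,0,0,-16],
    [0,0,0,0,0,-20],
    [0,0,0,0,0,-24],
    [0,0,0,0,0,-28],
    [0,0,0,0,0,-32],
    [0,0,0,0,0,-35],
    [0,0,0,0,0,-35],
  ],
)

```text
t: 13.6
tcp_pos: [0.5181, -0.0466, 0.0596]
tool_rot: [0.579, 0.815, 0.0, 0.001]
force: [-0.8, 0.7, 14.5]
finger_gap: 0.149
```

```bash
python3 w.py;  python3 - <<'E'
from h import *
save("scene","s7.png",(260,160,340,240),7)
E
```

```text
t 13.6 tcp [518.1  -46.63  59.61] yaw 109.17 zax [ 1.6e-03 -4.0e-04 -1.0e+00] q1,q6 [-0.305 -2.21 ] F [-0.79  0.68 14.46] M [ 0.093  0.076 -0.084] gap 0.149
to axis, tool mm [ 0.51 -0.46 -0.  ]
```

View pics/s7.png

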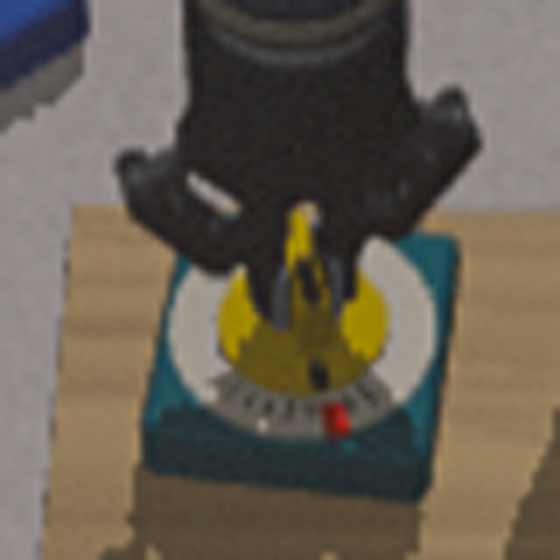

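```bash
 python3 - <<'E'
from h import *
S=snapshot("scene")
f=lambda x,y,z:ray(S,260+(x+.5)/7-.5,160+(y+.5)/7-.5,z)*1000
c=np.array([518.5,-46.2])
for n,p in dict(ptr=(319,375,.051),marker=(337,420,.050)).items():
    q=f(*p)[:2]-c; print(n,q.round(1),np.degrees(np.arctan2(q[1],q[0])).round(1))
E
python3 w.py
```

```text
ptr [24.2  8.8] 20.0
marker [43.2 17.3] 21.8
t 13.7 tcp [518.12 -46.66  59.62] yaw 109.16 zax [ 1.6e-03 -4.0e-04 -1.0e+00] q1,q6 [-0.305 -2.21 ] F [-0.66  0.86 13.89] M [ 0.104  0.059 -0.102] gap 0.149
to axis, tool mm [ 0.54 -0.47 -0.  ]
```

>>> servo_tool(
  targets=[
    [0,0,0,0,0,-1],
    [0,0,0,0,0,-2.3],
    [0,0,0,0,0,-2.3],
    [0,0,0,0,0,-2.3],
  ],
)

```text
t: 14.2
tcp_pos: [0.5181, -0.0466, 0.0596]
tool_rot: [0.563, 0.826, 0.0, 0.001]
force: [-0.5, 0.3, 14.5]
finger_gap: 0.149
```

>>> servo_tool(
  targets=[
    [0,0,-0.6,0,0,0],
    [0,0,-1.2,0,0,0],
    [0,0,-1.8,0,0,0],
    [0,0,-1.8,0,0,0],
  ],
)

```text
t: 14.7
tcp_pos: [0.5181, -0.0466, 0.0604]
tool_rot: [0.563, 0.826, 0.0, 0.001]
force: [1.4, 0.5, 6.3]
finger_gap: 0.144
```

```bash
python3 w.py
```

```text
t 14.7 tcp [518.08 -46.61  60.42] yaw 111.44 zax [ 1.2e-03 -2.0e-04 -1.0e+00] q1,q6 [-0.305 -2.25 ] F [1.43 0.48 6.33] M [ 0.047 -0.187 -0.132] gap 0.144
to axis, tool mm [ 0.5  -0.42 -0.  ]
```

Now I'll open modestly and rise clear. The fingers should stay well inside the disc region.

>>> servo_tool(
  targets=[
    [0,0,-0.7,0,0,0],
    [0,0,-0.7,0,0,0],
    [0,0,-0.7,0,0,0],
    [0,0,-0.7,0,0,0],
    [0,0,-0.7,0,0,0],
  ],
  gripper=40,
)

```text
t: 15.32
tcp_pos: [0.5175, -0.0465, 0.0604]
tool_rot: [0.563, 0.827, -0.0, -0.0]
force: [0.9, 0.1, 0.2]
finger_gap: 0.469
```

>>> servo_tool(
  targets=[
    [0,0,-8,0,0,0],
    [0,0,-20,0,0,0],
    [0,0,-40,0,0,0],
    [0,0,-70,0,0,0],
    [0,0,-100,0,0,0],
    [0,0,-120,0,0,0],
    [0,0,-120,0,0,0],
  ],
)

```text
t: 16.2
tcp_pos: [0.5189, -0.0468, 0.1828]
tool_rot: [0.563, 0.827, 0.001, 0.002]
force: [-0.3, 0.2, 0.0]
finger_gap: 0.467
```

```bash
python3 w.py;  python3 - <<'E'
from h import *
save("scene","s8.png",(260,160,340,240),7)
E
```

```text
t 16.2 tcp [518.87 -46.84 182.81] yaw 111.49 zax [ 0.0049 -0.0016 -1.    ] q1,q6 [-0.305 -2.251] F [-0.3   0.2   0.02] M [-0.014  0.05   0.018] gap 0.467
to axis, tool mm [ 1.   -1.08 -0.01]
```

View pics/s8.png

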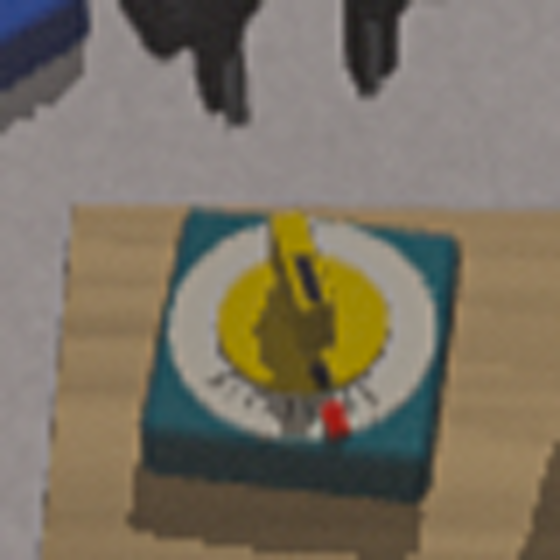

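The dial is free and its pointer mark at (321,375) sits in line with the marker at (337,420). The case is where it was. I'll clear the arm for a check from above.

>>> servo_tool(
  targets=[
    [30,0,-20,0,0,0],
    [70,0,-30,0,0,0],
    [120,0,-30,0,0,0],
    [170,0,-30,0,0,0],
    [220,0,-30,0,0,0],
    [260,0,-30,0,0,0],
    [280,0,-30,0,0,0],
    [280,0,-30,0,0,0],
  ],
)

```text
t: 17.25
tcp_pos: [0.4137, 0.2148, 0.2096]
tool_rot: [0.562, 0.827, -0.001, -0.001]
force: [-0.2, -0.2, 0.8]
finger_gap: 0.47
```

```bash
python3 - <<'E'
from h import *
save("top","t9.png",(305,175,375,245),8)
E
```

```text
(no output)
```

View pics/t9.png

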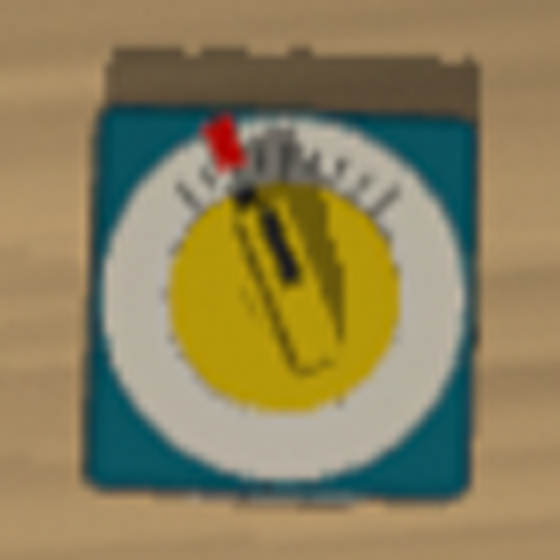

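Seen from above, the pointer mark at (244,196) is at about 23° from the dial centre and the marker at (223,143) at about 22°. The case corners match the first picture to about 1 mm, so I'll hand in.

```bash
python3 -c "
from station import *
print(sign_off())"
```

```text
the job is handed in; nothing more can be done
None
```

The timer is set and handed in. I gripped the yellow bar and pressed it with 14–15.5 N, wound it clockwise to the stop, then turned it back to the red marker and let go. It took about 17 s.

- **Stop:** torque rose from about 0.2 to 0.36 N m, with the pointer seen at about -48° against the expected -46°.
- **Marker:** the last view from above put the pointer about 1° from the marker; the limit is 7°.
- **Timer:** the case corners sat at the same pixels as at the start, and the gripper was clear of everything.
- **Not checked:** I did not re-measure the pot, jar and tape roll at the end. I kept well clear of them and felt no unexpected contact. No check failed or disagreed.

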